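# Hold a vial block home in the hotplate's corner fences

### The job

Pick up the aluminium vial block from the bench and set it on the hotplate with its brass probe sleeve pointing to the hotplate's knob side. Push it into the corner so that it lies flat on the plate and flush against both steel fences at once, one long side on the side fence and the plain end on the far fence, and finish while still firmly pressing it against both, so that a colleague can clamp it: do not let go. A push of some 15 N towards each fence is right and 60 N is too much; leave the beaker, the dish and the bottle where they stand.

Things in the scene. Friction and masses are not known exactly. Their poses are not given: they have to be found in the camera images.
- block_mid (a point): Centre of the loose vial block (see vial_block): on its vertical centre line, 35 mm above its underside, which is 5 mm above the aluminium top and 15 mm below the middle of the grip rib. Axes are the block's: x along its length, away from the brass sleeve, z up.
- sleeve_tip (a point): Outer end of the brass probe sleeve: 75 mm from the block's centre line towards the block's -x, 15 mm above its underside. Axes as the block's.
- hotplate: White hotplate, fixed to the bench, 206 (x) x 196 (y) mm; smooth grey flat top 184 x 184 mm, 70 mm above the bench. Origin: centre of its underside, on the bench. Two cream knobs on its -x side. Steel fences stand along its +x and +y top edges. With the block home, the block's centre line is at x = 30, y = 48 mm in this frame, block x along hotplate x.
- far_fence: Rigid, smooth (friction about 0.2) steel fence along the hotplate's +x edge, opposite the knobs: 8 mm thick, 20 mm above the top, y = -70 to 88 mm, inner face at x = 80 mm, all in the hotplate's frame. Its origin and axes are the hotplate's.
- side_fence: Rigid, smooth (friction about 0.2) steel fence along the hotplate's +y edge, on the left seen from the knobs: 8 mm thick, 20 mm above the top, x = -70 to 88 mm, inner face at y = 80 mm, all in the hotplate's frame. Its origin and axes are the hotplate's.
- vial_block: Loose block, about 0.5 kg: aluminium body 100 (x) x 64 (y) x 30 mm (z), dark round wells in its top; on the middle of its top a blue plastic grip rib 60 (x) x 20 (y) x 40 mm (z): 70 mm tall in all. A brass probe sleeve 12 mm thick sticks out 25 mm from the middle of its -x end. Origin at the centre of its underside.
- beaker: Bystander: loose glass beaker, 66 mm across, 80 mm tall; origin at the centre of its underside.
- dish: Bystander: loose grey dish, 84 mm across, 24 mm tall; origin at the centre of its underside.
- bottle: Bystander: loose amber bottle with a blue cap, 64 mm across, 145 mm tall; origin at the centre of its underside.
Things that resemble listed ones, but are neither listed nor needed, are in the scene too. Of the things that look like the vial_block, take the one that is farthest from the robot's base at the start.

How it is judged:
By the outcome, as a careful person would: the job done as asked, in the order asked, and still so for the second after the job is handed in, while the arm keeps its last pose, push and grip.
It also fails if it takes over 64 s, if anything falls off the work surface, if the arm or the gripper's body presses on something with over 40 N, if the wrist force passes 120 N, or if a joint passes its speed limit or range.

### The arm

A 6-joint arm with a two-finger parallel gripper is mounted at the origin on the work surface. World frame = base frame: x ahead of the robot, y to its left, z up, the work surface at z = 0. Lengths are in mm, angles in rad, forces in N, time in s.
With the tool pointing down it reaches from about 325 to 875 mm from the base axis. Payload 4.4 kg.
Tool frame: the origin (TCP) lies on the centre line of the jaws, within the pads' length; the fingertips stand ahead of it and the grasp point (between the pads) lies 6 mm ahead of it (ctrl.tcp_to_tips is the z of the fingertips in the tool frame, in mm); z points along the fingers, y is the line along which they close (so a half turn about z gives the same grasp; the last joint's range is limited). The gripper opens to 85 mm and grips with 20 to 120 N. Pads are 22 mm wide; open, the fingers measure 114 mm over their backs; the gripper's body (76 mm by 85 mm) begins 54 mm behind the grasp point. The pads swing forward as they close: fully open they stand 13 mm farther back than shut.
Start: joints at [1.155, 0.207, 1.542, -0, 1.393, -0.15], TCP at [150.497, 554.958, 224.382] pointing down, gripper open.
Joint ranges: [-2.73, 2.73], [-0.86, 2.22], [0.23, 2.46], [-1.11, 4.25], [0.08, 2.63], [-2.82, 2.82]. Speed limits (rad/s): [2.79, 2.79, 3.14, 3.14, 3.14, 3.14].

### API

Orientations are given as a 3x3 rotation matrix whose columns are the frame's x, y, z axes.
In Python, from plant import ctrl, sensors, optics gives the robot as it stands. Calls block until the motion is done:
- ctrl.move_ptp(position, orientation): joint-space move of the TCP to a pose.
- ctrl.move_l(position, rot=None, vel=150, threshold=None): straight line of the TCP; rot=None keeps the orientation; vel is the mean speed in mm/s. With threshold (N) it stops when the force on the tool has changed by that much, and returns True; else False.
- ctrl.set_joints(angles): joint-space move.
- ctrl.gripper_to(opening, force=None): finger opening in mm; force is the grip in N (None keeps the last); returns when the fingers have stopped.
- ctrl.hold(seconds).
- ctrl.solve_ik(position, orientation): joint angles nearest the present ones, or None.
- sensors.read_state(): the state.
- optics.grab_frame(name): name is "scene" or "top"; returns (picture, depth): 384x512x3 uint8, red, green, blue; 384x512 float32, mm along the optical axis (not along the pixel's ray), 0 where there is no reading.
- optics.camera_params(name): a dict with "mtx" (3x3 intrinsics, pixels), "k1" (the pictures are not rectified: a ray, as slopes to the right and down, at radius r is drawn at 1 + k1 r^2 times it, then the intrinsics apply), "R" (3x3) and "t" (3): a world point X has camera coordinates R X + t. Camera axes: x right, y down, z forward; pixel columns grow to the right and rows downward; lengths in mm; the calibration is good to about 2 mm. A picture is of the moment at which its call begins. camera_params takes no time and is no camera call.
A pose or a line that the arm cannot do raises ctrl.MotionError and nothing moves.
- ctrl.finish_job(): hands the job in; it is judged then, once.
The state is a dict: "t": time; "q": joint angles; "qvel": joint speeds; "tau": joint torques, N m; "eef_pos": TCP position; "eef_rot": TCP orientation; "force": force on the tool from outside, world axes, zero at the start; "wrist_torque": the same for the moment, N m; "grip_width": finger opening in mm; "grasp_force": force on a finger pad.
Only numpy, scipy, OpenCV 4.12 (cv2) and the standard library are available. Lean on these libraries where they do the work, as an engineer would, in place of code of your own. Each camera call takes 0.05 s, during which the arm holds its last target. There are 200 camera calls.

## Working session

There is one attempt and no reset: what is moved stays moved. The work goes in short steps, each a Python script; the robot and the scene stay as the last script left them, time stands still between calls to the robot, and variables do not carry over. Pictures are saved under pics/ and viewed, at most 10 in all, crops included, and the job is handed in when it is done.

```bash
ls; mkdir -p pics; python3 - <<'E'
from plant import ctrl,sensors,optics
import cv2,numpy as np
for n in("scene","top"):
    p,d=optics.grab_frame(n); cv2.imwrite(f"pics/{n}0.png",cv2.resize(p[:,:,::-1],(768,576),interpolation=cv2.INTER_CUBIC)); np.savez(f"{n}0.npz",p=p,d=d)
    c=optics.camera_params(n); print(n,c)
s=sensors.read_state();print(s['t'],s['force'],s['eef_rot'],ctrl.tcp_to_tips)
E
```

```text
pics
scene {'mtx': array([[468.81590687,   0.        , 257.30876084],
       [  0.        , 468.81590687, 189.57481273],
       [  0.        ,   0.        ,   1.        ]]), 'k1': -0.07800078606310082, 'R': array([[-0.79365483,  0.60820272, -0.01419351],
       [ 0.32329619,  0.40188197, -0.85672076],
       [-0.51535578, -0.68452928, -0.51558519]]), 't': array([ 428.90657527, -149.55079645, 1556.97215356])}
top {'mtx': array([[371.55297473,   0.        , 257.19695165],
       [  0.        , 371.55297473, 190.04540865],
       [  0.        ,   0.        ,   1.        ]]), 'k1': 0.01996216566907623, 'R': array([[ 0.02182089, -0.99913798,  0.03531507],
       [-0.99606855, -0.02476017, -0.08505514],
       [ 0.08585623, -0.03332025, -0.9957502 ]]), 't': array([  23.84521088,  576.40852247, 1092.01699902])}
0.1 [ 0.26842692 -0.3001927  -0.48302099] [[-9.65138462e-01  2.61738371e-01 -8.79802994e-04]
 [ 2.61739636e-01  9.65136512e-01 -1.96883953e-03]
 [ 3.33809143e-04 -2.13048207e-03 -9.99997675e-01]] 25.0
```

View pics/scene0.png

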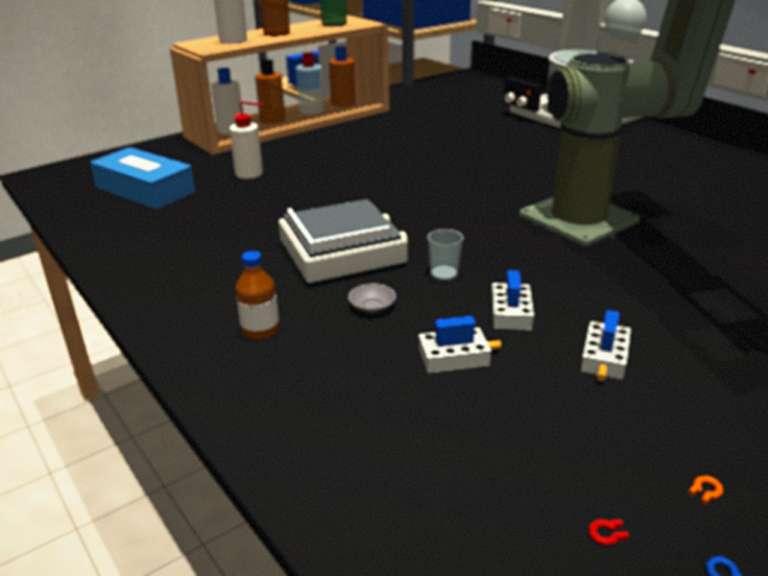

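View pics/top0.png

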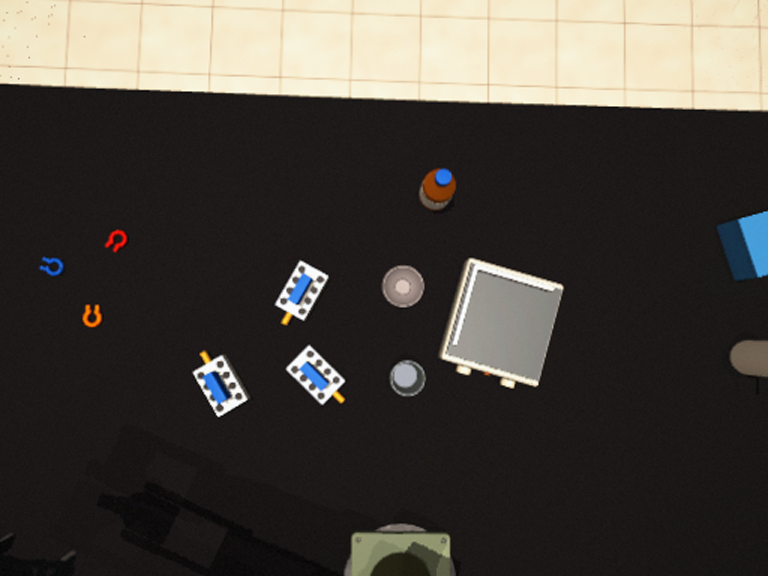

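The top view shows three look-alike blocks, with rib centres at about (301,290), (315,376) and (218,384) in the 768-px picture. The hotplate is centred near (503,322), with knobs at (463,369) and (508,382) and white fences on its top and left edges. The block at (301,290) seems to be the farthest, so I'll take enlarged crops and check.

```bash
cat > h.py <<'E'
import numpy as np,cv2
from plant import ctrl,sensors,optics
def ray(n,uv):
    c=optics.camera_params(n);K=c['mtx'];uv=np.atleast_2d(uv).astype(float)
    s=cv2.undistortPoints(uv[:,None],K,np.array([c['k1'],0,0,0.]))[:,0]
    return -c['R'].T@c['t'],np.c_[s,np.ones(len(s))]@c['R']
def at_z(n,uv,z):
    o,d=ray(n,uv); return o+d*((z-o[2])/d[:,2])[:,None]
def tri(a,b): # top px, scene px
    o1,d1=ray("top",a);o2,d2=ray("scene",b);out=[]
    for x,y in zip(d1,d2):
        l=np.linalg.lstsq(np.c_[x,-y],o2-o1,rcond=None)[0]
        p,q=o1+l[0]*x,o2+l[1]*y; out.append([*(p+q)/2,np.linalg.norm(p-q)])
    return np.array(out)
E
python3 - <<'E'
from h import *
t=np.load("top0.npz");s=np.load("scene0.npz")
def crop(im,x,y,w,h,k,f):
    cv2.imwrite(f,cv2.resize(im[y:y+h,x:x+w,::-1],None,fx=k,fy=k,interpolation=cv2.INTER_CUBIC))
crop(t['p'],180,165,200,100,4,"pics/tc.png")
crop(s['p'],180,130,160,120,5,"pics/sc.png")
for n,c in(("A",(301,290)),("B",(218,384)),("C",(315,376))):
    p=at_z("top",np.array(c)/1.5,70)[0];print(n,p,np.hypot(*p[:2]),t['d'][int(c[1]/1.5),int(c[0]/1.5)])
# blue blobs both views
for n,f in(("top",t),("scene",s)):
    h=cv2.cvtColor(f['p'],cv2.COLOR_RGB2HSV);m=cv2.inRange(h,(105,150,70),(130,255,255))
    k,l,st,ce=cv2.connectedComponentsWithStats(m)
    for i in range(1,k):
        if st[i,4]>40:
            r=cv2.minAreaRect(np.argwhere(l==i)[:,::-1].astype(np.float32));print(n,ce[i].round(1),st[i],r)
E
```

```text
A [558.27989539 200.41490727  70.        ] 593.1631956305645 1064.9019
B [378.58787104 348.19987655  70.        ] 514.3655607911583 1045.368
C [396.55199163 168.47439351  70.        ] 430.8562443962861 1050.9279
top [295.2 117.4] [290 112  11  12  98] ((295.3999938964844, 117.30000305175781), (9.803058624267578, 11.067971229553223), 18.43494987487793)
top [ 34.7 177.1] [ 26 171  17  13 112] ((34.069305419921875, 177.3069305419922), (15.920595169067383, 11.542430877685547), 5.710593223571777)
top [199.6 192.4] [192 183  16  20 140] ((199.53846740722656, 192.30770874023438), (7.194014072418213, 19.597488403320312), 29.744882583618164)
top [209.3 250.3] [200 242  19  18 153] ((209.25003051757812, 250.25003051757812), (19.091880798339844, 7.0710673332214355), 45.0)
top [142.9 258.1] [135 248  17  21 159] ((142.6999969482422, 258.1000061035156), (20.71379852294922, 8.062257766723633), 60.2551155090332)
scene [287.1  10.4] [277   0  21  18 122] ((286.4189147949219, 8.513513565063477), (15.617903709411621, 20.714271545410156), 80.53767395019531)
scene [304.4  10.1] [297   4  15  11  57] ((303.2115478515625, 9.057687759399414), (8.825225830078125, 14.120361328125), 78.69007110595703)
scene [195.3  44.1] [192  36  10  21 102] ((194.8713836669922, 45.23607635498047), (8.600936889648438, 20.18902587890625), 11.888657569885254)
scene [148.9  50.3] [146  46   7   9  46] ((149.0, 50.0), (8.0, 6.0), 90.0)
scene [167.1 171.6] [161 167  13  11 121] ((167.0, 172.0), (10.0, 12.0), 90.0)
scene [342.1 189.9] [337 179  11  25 197] ((342.0, 191.0), (24.0, 10.0), 90.0)
scene [406.3 217.5] [401 206  13  27 213] ((405.9615783691406, 219.19232177734375), (10.590271949768066, 26.671794891357422), 11.309932708740234)
scene [302.9 219.2] [290 210  28  20 446] ((303.93292236328125, 219.39634704589844), (17.779476165771484, 27.166156768798828), 83.6598129272461)
scene [480.9 376.9] [471 370  24  14 197] ((482.5, 376.5), (13.0, 23.0), 90.0)
```

View pics/tc.png

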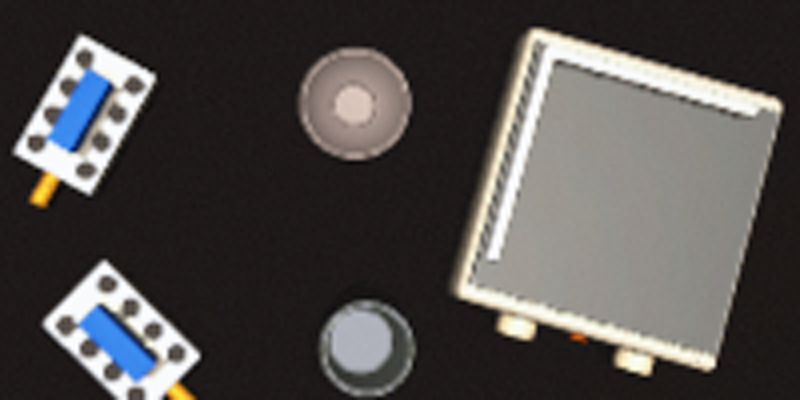

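View pics/sc.png

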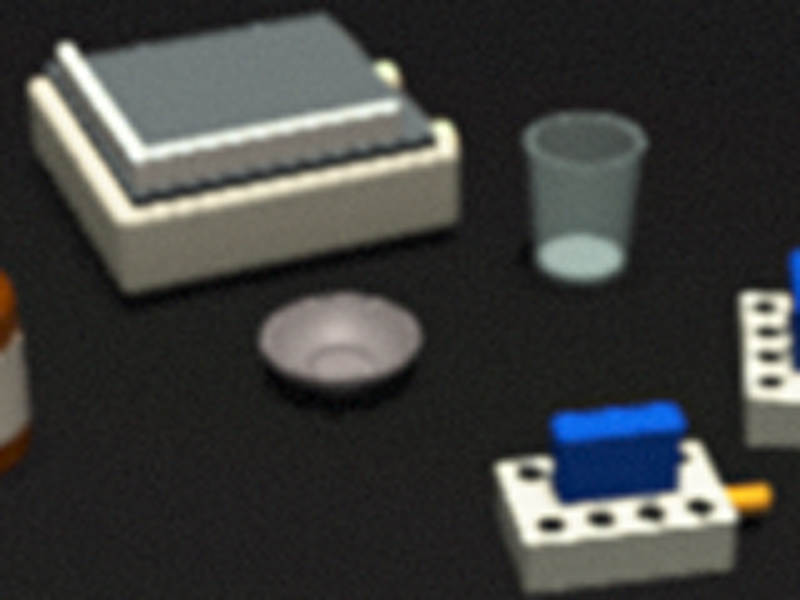

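The crops show block A with its aluminium-top corners at (83,35), (156,77), (91,195) and (13,152) in the top crop, and its sleeve tip near (38,205). The inner fence edges run from (553,61) to (498,262) and to (757,115). Matching corners are visible in the scene crop, so I'll triangulate them.

```bash
python3 - <<'E'
from h import *
np.set_printoptions(precision=1,suppress=True)
T=lambda p:(np.array(p)+.5)/4-.5+[180,165]
S=lambda p:(np.array(p)+.5)/5-.5+[180,130]
a=[(83,35),(156,77),(91,195),(13,152),(81,110),(532,30),(782,103),(455,293),(543,42),(494,260),(761,110)]
b=[(527,545),(497,462),(700,440),(737,518),(620,421),(120,222),(35,85),(458,150),(140,156),(400,103),(66,45)]
r=tri(T(a),S(b));print(r)
B=r[:4];c=B[:,:3].mean(0);x=(B[0]+B[1]-B[2]-B[3])[:2]
print("block c",c,"yaw",np.degrees(np.arctan2(x[1],x[0])))
q=at_z("top",T([(83,35),(156,77),(91,195),(13,152)]),30);x=(q[0]+q[1]-q[2]-q[3])[:2];print("z30",q.mean(0),np.degrees(np.arctan2(x[1],x[0])))
print("rib70",at_z("top",T([(81,110)]),70))
# fence inner edges at z=90 from top view
pc=at_z("top",T([(553,61),(498,262),(757,115)]),90)
print(pc);ya=np.arctan2(*(pc[0]-pc[1])[1::-1]);yb=np.arctan2(*(pc[0]-pc[2])[1::-1])-np.pi/2
print("yaw",np.degrees([ya,yb]))
y=(ya+yb)/2;R=np.array([[np.cos(y),-np.sin(y)],[np.sin(y),np.cos(y)]])
print("hot O",pc[0,:2]-R@[80,80],"home",pc[0,:2]-R@[50,32])
h=at_z("top",T([(532,30),(782,103),(712,370),(455,293)]),r[5:8,2].mean());print("body centre",h.mean(0))
print("beaker,dish,",at_z("top",T([(367,348),(355,103)]),[80,24][0]),at_z("top",T([(355,103)]),24))
E
```

```text
[[ 620.8  209.1   25.8    1.7]
 [ 591.   153.    28.7    0.1]
 [ 501.3  199.    27.7    2.1]
 [ 532.3  257.    27.9    0.7]
 [ 561.   204.    66.8    2.6]
 [ 630.3 -124.1   55.1    0.5]
 [ 579.5 -308.6   54.4    3.1]
 [ 436.5  -68.9   58.6    0.5]
 [ 615.7 -124.5   91.3    2.3]
 [ 461.   -92.    87.5    1.4]
 [ 570.7 -281.1   88.7    3.7]]
block c [561.3 204.5  27.5] yaw -27.807983793067894
z30 [561.5 203.9  30. ] -27.819525967713016
rib70 [[561.7 202.8  70. ]]
[[ 603.4 -132.7   90. ]
 [ 460.2  -94.9   90. ]
 [ 568.4 -279.    90. ]]
yaw [-14.8 -13.4]
hot O [ 506.3 -190.8] home [ 547.1 -151.6]
body centre [ 508.1 -189.7   56. ]
beaker,dish, [[397.9  -4.6  80. ]
 [570.7   7.2  80. ]] [[575.5   3.6  24. ]]
```

Triangulated heights match the text: block top about 28, rib about 67 and fences about 89. The block centre is (561.5, 203.5) at yaw −27.8°. The hotplate origin is about (507, −190) at yaw about −14.3°. Next I grasp, lift and measure the held block.

```bash
cat >> h.py <<'E'
def rot(deg):
    a=np.radians(deg);y=np.array([-np.sin(a),np.cos(a),0]);z=np.array([0,0,-1.]);return np.c_[np.cross(y,z),y,z]
def st(m=""):
    s=sensors.read_state();print(m,"t%.1f"%s['t'],"pos",np.round(s['eef_pos'],1),"F",np.round(s['force'],1),"M",np.round(s['wrist_torque'],2),"w%.1f g%.0f"%(s['grip_width'],s['grasp_force']));return s
E
python3 - <<'E'
from h import *
R=rot(-27.8)
ctrl.gripper_to(60)
ctrl.move_ptp([561.5,203.5,150],R)
st("above")
print(ctrl.move_l([561.5,203.5,59],vel=80,threshold=8)); st("down")
ctrl.gripper_to(10,60); st("grip")
ctrl.move_l([561.5,203.5,190],vel=120); ctrl.hold(.3); st("lift")
for n,(x,y,w,h,k) in {"top":(170,150,80,75,8),"scene":(255,140,110,90,6)}.items():
    p,d=optics.grab_frame(n); np.savez(n+"1.npz",p=p,d=d)
    cv2.imwrite(f"pics/{n}1.png",cv2.resize(p[y:y+h,x:x+w,::-1],None,fx=k,fy=k,interpolation=cv2.INTER_CUBIC))
E
```

```text
above t2.4 pos [561.1 204.6 150.2] F [ 0.4  1.1 -0.2] M [0.01 0.01 0.01] w59.9 g0
False
down t3.7 pos [562.2 203.7  59.8] F [0.4 0.4 0.1] M [-0.01  0.02 -0.02] w59.6 g0
grip t4.2 pos [562.7 204.5  60.2] F [0.8 3.8 3.3] M [ 0.66 -0.19  0.01] w17.3 g59
lift t5.7 pos [561.3 203.4 189.5] F [ 0.2  0.3 -4.8] M [-0.02  0.01  0.02] w17.7 g59
```

View pics/scene1.png

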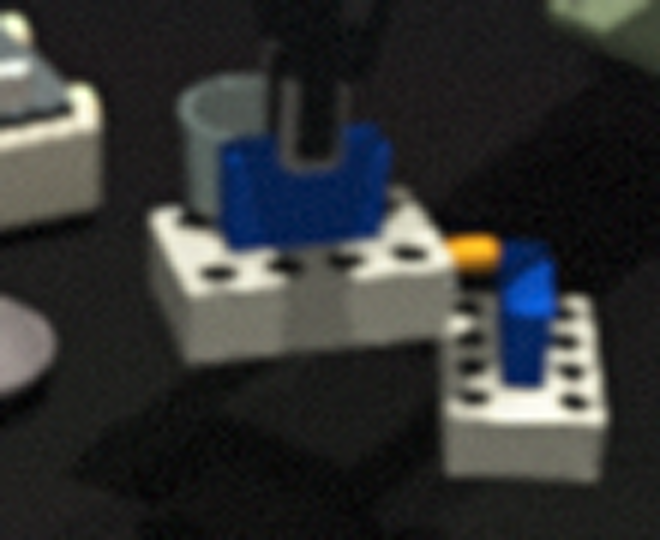

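The scene picture shows the block held level at the rib, but the fingertip at (310,170) looks high on the rib, so I'll check for slip from the top view.

View pics/top1.png

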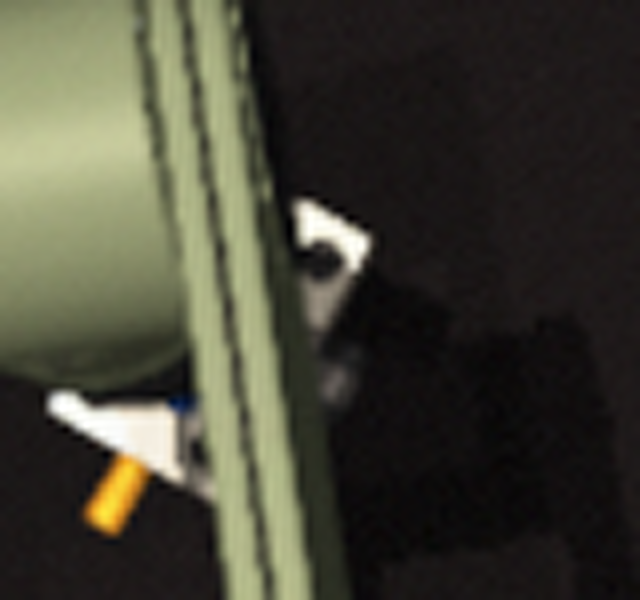

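```bash
python3 - <<'E'
from h import *
f=np.load("scene1.npz")
o=[255,140]
for nm,c in dict(topfaceL=(185,240),front=(240,325),ribfront=(250,210),ribR=(370,200),fingertip=(310,155),finger_up=(310,120),tip2=(300,165)).items():
    uv=(np.array(c)+.5)/6-.5+o; d=f['d'][int(round(uv[1])),int(round(uv[0]))]
    O,r=ray("scene",uv); print(nm,O+r[0]*d)
E
```

```text
topfaceL [598.44966    182.08128443 162.56717647]
front [602.97327484 218.65612717 144.92159132]
ribfront [583.95719529 201.22096792 178.52278749]
ribR [546.68543301 225.2105118  180.08503509]
fingertip [574.97940617 222.08494609 206.92251932]
finger_up [573.36813634 219.61783226 219.43880188]
tip2 [573.21941388 215.29878014 199.43575835]
```

```bash
python3 - <<'E'
from h import *
f=np.load("scene1.npz");c0=np.array([561.3,203.4]);a=np.radians(-27.8)
X=np.array([np.cos(a),np.sin(a)]);Y=np.array([-np.sin(a),np.cos(a)])
for v in range(156,184,2):
    u=306;O,r=ray("scene",(u,v));P=O+r[0]*f['d'][v,u];u2=298;O,r=ray("scene",(u2,v));Q=O+r[0]*f['d'][v,u2]
    print(v,np.round([(P[:2]-c0)@X,(P[:2]-c0)@Y,P[2]],1),f['p'][v,u],"|",np.round([(Q[:2]-c0)@X,(Q[:2]-c0)@Y,Q[2]],1),f['p'][v,u2])
E
```

```text
156 [  4.4  21.5 228.9] [14 16 16] | [ -59.6 -286.7   68.8] [69 72 70]
158 [  4.5  22.3 224.5] [11 14 15] | [ -59.4 -285.4   63.1] [67 72 70]
160 [  3.7  20.3 218.7] [14 16 18] | [ -59.4 -284.5   57.1] [68 74 69]
162 [  3.7  21.  214.2] [15 17 18] | [ 12.9 -10.9 198.7] [40 54 69]
164 [  4.6  24.9 211.5] [11 15 16] | [ 16.3   2.5 201.1] [10 33 75]
166 [  3.3  20.9 204.4] [37 36 34] | [ 17.3   7.  198.6] [ 7 31 75]
168 [  1.3  14.7 196.1] [48 56 74] | [ 18.5  12.1 196.5] [ 9 32 77]
170 [ -0.8   7.8 187.2] [ 7 33 77] | [ 17.6   9.3 190. ] [ 2 29 77]
172 [ -0.8   8.7 182.7] [11 32 80] | [ 18.8  14.2 187.8] [ 1 32 75]
174 [ -0.3  11.2 179.1] [14 34 81] | [ 17.7  10.7 180.8] [ 5 31 77]
176 [ -0.7  10.4 173.6] [ 8 33 78] | [ 17.3   9.7 175.1] [ 0 35 80]
178 [ -1.3   9.  167.7] [10 35 79] | [ 17.6  11.5 171.1] [ 7 38 92]
180 [ -0.6  12.3 164.5] [33 47 80] | [ 17.3  10.8 165.6] [29 47 95]
182 [  0.4  16.2 161.8] [83 83 77] | [ 17.3  11.4 160.9] [183 183 170]
```

Depth puts the visible fingertip at about z=192, only about 10 mm below the rib top, so the grip is shallower than planned. I'll set the block back down and feel for the real depth by contact.

```bash
python3 - <<'E'
from h import *
p=[561.5,203.5]
print(ctrl.move_l(p+[59.5],vel=150,threshold=10)); st("set")
ctrl.gripper_to(28); st("open")
print(ctrl.move_l(p+[40],vel=40,threshold=6)); s=st("deep")
z=s['eef_pos'][2]
ctrl.move_l([*p,z+2],vel=40)
ctrl.gripper_to(10,100); st("grip")
ctrl.move_l([*p,z+112],vel=150);ctrl.hold(.2); st("lift")
n="scene";p,d=optics.grab_frame(n);np.savez("scene2.npz",p=p,d=d)
x,y,w,h,k=255,140,110,90,6
cv2.imwrite("pics/scene2.png",cv2.resize(p[y:y+h,x:x+w,::-1],None,fx=k,fy=k,interpolation=cv2.INTER_CUBIC))
E
```

```text
True
set t6.7 pos [559.3 203.9  59.5] F [-0.6  0.5  4.5] M [-0.07  0.08  0.06] w17.1 g60
open t6.9 pos [556.5 203.   56.8] F [-0.1  0.7 -0.1] M [0.02 0.   0.01] w27.8 g0
False
deep t7.5 pos [561.3 203.4  39.6] F [-0.   0.1  0.5] M [0.01 0.04 0.03] w27.9 g0
grip t8.0 pos [561.9 203.8  42.3] F [0.  0.3 2.7] M [0.14 0.07 0.  ] w17.8 g99
lift t9.1 pos [560.4 203.3 149.9] F [-0.2 -0.  -5.4] M [ 0.   -0.03 -0.03] w17.8 g98
```

View pics/scene2.png

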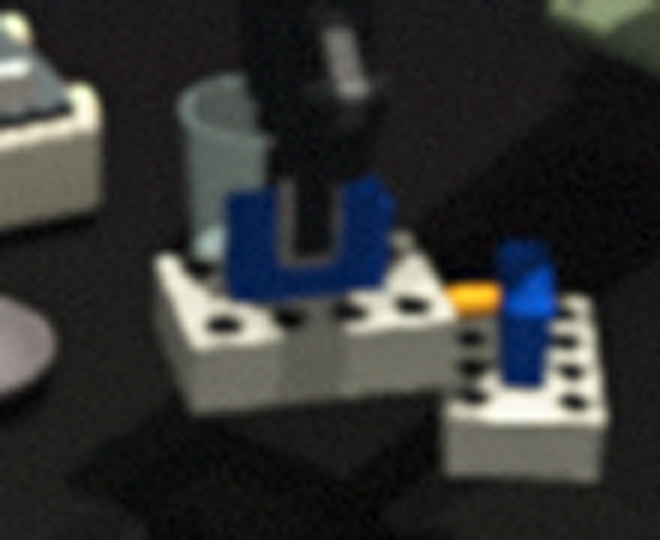

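The tips now reach well down the rib, near the bottom at (310,260), with the block level and the sleeve free. I'll carry it over the dish and lower it onto the plate, clear of the fences.

```bash
cat >> h.py <<'E'
O=np.array([507.2,-190.2])
def W(x,y,yaw=-14.3):
    a=np.radians(-14.3);return O+np.array([[np.cos(a),-np.sin(a)],[np.sin(a),np.cos(a)]])@[x,y]
def hot(v):
    a=np.radians(-14.3);v=np.asarray(v);return np.r_[v[0]*np.cos(a)+v[1]*np.sin(a),-v[0]*np.sin(a)+v[1]*np.cos(a),v[2:]]
def sh(m=""):
    s=sensors.read_state();p=np.r_[s['eef_pos']];p[:2]-=O
    print(m,"t%.1f"%s['t'],"pos",np.round(hot(p),2),"F",np.round(hot(s['force']),1),"M",np.round(hot(s['wrist_torque']),2),"g%.0f"%s['grasp_force']);return s
E
python3 - <<'E'
from h import *
ctrl.move_l([561,203.4,172],vel=100)
ctrl.gripper_to(10,110)
ctrl.move_l([*W(15,33),172],rot(-14.3),vel=150);ctrl.hold(.3); sh("over")
p,d=optics.grab_frame("scene");np.savez("scene3.npz",p=p,d=d)
ctrl.move_l([*W(15,33),122],vel=120);ctrl.hold(.2);sh()
print(ctrl.move_l([*W(15,33),106],vel=20,threshold=6)); sh("touch");ctrl.hold(.3);sh()
p,d=optics.grab_frame("scene");np.savez("scene4.npz",p=p,d=d)
x,y,w,h,k=170,80,110,90,6
cv2.imwrite("pics/scene4.png",cv2.resize(p[y:y+h,x:x+w,::-1],None,fx=k,fy=k,interpolation=cv2.INTER_CUBIC))
E
```

```text
over t12.6 pos [ 15.    33.2  172.02] F [-0.4  0.2 -5. ] M [-0.03 -0.04 -0.03] g110
 t13.4 pos [ 16.12  32.78 123.37] F [ 0.3 -0.1 -5.3] M [-0.01 -0.05 -0.01] g110
True
touch t14.0 pos [ 15.25  33.04 112.41] F [1.1 1.2 3.7] M [-0.14  0.33  0.03] g112
 t14.3 pos [ 15.31  33.03 112.4 ] F [0.8 0.3 6. ] M [-0.16  0.33 -0.05] g112
```

View pics/scene4.png

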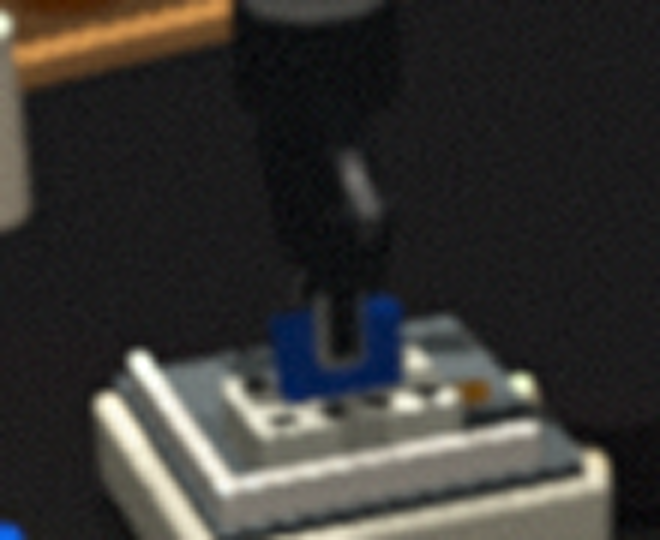

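The block sits on the plate inside the fences, at the expected height of 112.4, with its sleeve pointing to the knobs. Now I find the side fence, then the far fence.

```bash
python3 - <<'E'
from h import *
z=sensors.read_state()['eef_pos'][2]-0.4
print(ctrl.move_l([*W(15.3,52),z],vel=12,threshold=8)); sh("y stop");ctrl.hold(.2);s=sh()
p=s['eef_pos'];h=hot(np.r_[p[:2]-O])
print(ctrl.move_l([*W(36,h[1]-0.5),z],vel=15,threshold=8)); sh("x stop");ctrl.hold(.2);sh()
E
```

```text
False
y stop t16.0 pos [ 15.56  50.54 112.32] F [-0.5 -6.3  5.3] M [-1.4   0.47 -0.02] g112
 t16.2 pos [ 15.53  50.54 112.29] F [ 0.1 -7.1  3.8] M [-1.43  0.39  0.05] g112
True
x stop t16.7 pos [ 15.78  50.53 112.3 ] F [ 0.2 -0.   4.1] M [-0.11  0.13 -0.15] g111
 t16.9 pos [ 15.73  50.41 112.31] F [1.  2.9 2.5] M [ 0.24 -0.03 -0.05] g111
```

```bash
python3 - <<'E'
from h import *
z=111.9
ctrl.move_l([*W(15.5,49.3),z],vel=20); ctrl.hold(.1);sh("free")
ctrl.move_l([*W(25,49.3),z],vel=20);ctrl.hold(.1); sh()
for x in np.arange(26.5,38,1.5):
    ctrl.move_l([*W(x,49.3),z],vel=15);ctrl.hold(.1);s=sh("x%.1f"%x)
    if hot(s['force'])[0]<-10:break
E
```

```text
free t17.2 pos [ 15.75  50.37 112.32] F [-0.4  3.8  4.5] M [ 0.45  0.13 -0.04] g112
 t17.9 pos [ 24.08  49.31 112.28] F [-4.  -0.1  7.4] M [-0.01  0.55  0.03] g112
x26.5 t18.3 pos [ 25.46  49.28 112.29] F [-3.1  0.2  7.2] M [-0.03  0.59 -0.04] g112
x28.0 t18.6 pos [ 26.95  49.22 112.29] F [-3.8  0.6  7.1] M [-0.07  0.59 -0.04] g112
x29.5 t19.0 pos [ 28.47  49.19 112.3 ] F [-3.8  0.   7. ] M [-0.02  0.56 -0.06] g112
x31.0 t19.3 pos [ 29.97  49.2  112.31] F [-3.8 -0.2  7. ] M [-0.02  0.59 -0.06] g112
x32.5 t19.7 pos [ 31.45  49.19 112.26] F [-4.5  0.3  6.9] M [-0.05  0.61 -0.04] g112
x34.0 t20.0 pos [ 32.96  49.19 112.28] F [-3.8 -0.4  7. ] M [-0.11  0.59  0.01] g112
x35.5 t20.4 pos [ 34.47  49.19 112.28] F [-4.8  1.2  7.9] M [-0.07  0.56 -0.01] g112
x37.0 t20.7 pos [ 34.86  49.22 112.26] F [-7.3 -0.4 10.6] M [-0.06  0.95 -0.06] g113
```

```bash
python3 - <<'E'
from h import *
z=111.9
for x in (38.5,40):
    ctrl.move_l([*W(x,49.3),z],vel=15);ctrl.hold(.15);sh("x%.1f"%x)
for y in (50.5,51.5,52.5,53.5):
    ctrl.move_l([*W(40,y),z],vel=15);ctrl.hold(.15);sh("y%.1f"%y)
E
```

```text
x38.5 t21.1 pos [ 34.97  49.31 112.34] F [-11.6   0.   12.7] M [-0.14  1.6  -0.2 ] g113
x40.0 t21.5 pos [ 35.12  49.39 112.45] F [-14.   -0.   17.4] M [-0.11  2.26 -0.27] g113
y50.5 t21.9 pos [ 35.19  49.47 112.49] F [-14.7  -2.9  15.7] M [-0.51  2.25 -0.41] g113
y51.5 t22.3 pos [ 35.24  49.58 112.52] F [-15.1  -4.9  16.5] M [-0.79  2.3  -0.39] g113
y52.5 t22.7 pos [ 35.31  49.76 112.54] F [-14.8  -7.2  16.8] M [-1.11  2.3  -0.36] g113
y53.5 t23.1 pos [ 35.34  50.15 112.58] F [-14.4  -8.9  15.4] M [-1.47  2.27 -0.53] g113
```

Both fences are found. The sign of Mz says the block is turned slightly counter-clockwise, so I ease off and trim the yaw.

```bash
cat >> h.py <<'E'
def ang(s):
    R=s['eef_rot'];print("   yaw %.2f tilt(hot) "%np.degrees(np.arctan2(-R[0,1],R[1,1])),np.round(np.degrees(hot(R[:,2])[:2]),2))
E
python3 - <<'E'
from h import *
z=112.0
ang(sh("now"))
ctrl.move_l([*W(36.5,49.0),z],vel=15);ctrl.hold(.1);ang(sh("ease"))
for yaw in (-14.3,-14.9,-15.5,-16.1):
    ctrl.move_l([*W(36,49.0),z],rot(yaw),vel=15);ctrl.move_l([*W(39,49.0),z],vel=15);ctrl.hold(.15);ang(sh("yaw%.1f"%yaw))
E
```

```text
now t23.1 pos [ 35.34  50.15 112.58] F [-14.4  -8.9  15.4] M [-1.47  2.27 -0.53] g113
   yaw -14.37 tilt(hot)  [-1.1  -0.53]
ease t23.8 pos [ 34.89  49.56 112.28] F [-4.1  1.7  8.5] M [ 0.11  0.78 -0.21] g112
   yaw -14.30 tilt(hot)  [-0.68 -0.16]
yaw-14.3 t24.5 pos [ 35.01  49.56 112.27] F [-11.6   2.2  13. ] M [-0.11  1.9  -0.19] g113
   yaw -14.29 tilt(hot)  [-0.53  0.04]
yaw-14.9 t25.4 pos [ 35.29  49.32 112.3 ] F [-10.6   1.8  13.5] M [-0.2   1.78 -0.08] g113
   yaw -14.88 tilt(hot)  [-0.5   0.02]
yaw-15.5 t26.2 pos [ 35.29  49.18 112.3 ] F [-10.7   0.5  13.4] M [-0.13  1.82  0.15] g113
   yaw -15.42 tilt(hot)  [-0.5  -0.01]
yaw-16.1 t27.1 pos [ 35.01  49.11 112.28] F [-11.6   1.2  13.9] M [-0.24  1.91  0.29] g113
   yaw -16.00 tilt(hot)  [-0.54 -0.02]
```

Mz crosses zero at yaw ≈ −15.1°. I'll use that with a small counter-tilt for arm compliance, then ramp both pushes to about 17 N (fence load plus plate friction).

```bash
python3 - <<'E'
from h import *
from scipy.spatial.transform import Rotation as Ro
a=np.radians(-14.3);tx,ty=0.35,0.35   # deg tilt of tool z toward hot +x,+y
axh=np.array([ty,-tx,0.])            # w: w x (0,0,-1) = (-wy, wx)
w=np.r_[np.cos(a)*axh[0]-np.sin(a)*axh[1],np.sin(a)*axh[0]+np.cos(a)*axh[1],0]
R=Ro.from_rotvec(np.radians(w)).as_matrix()@rot(-15.1)
z=111.5;x,y=37.,50.
ctrl.move_l([*W(x,y),z],R,vel=15)
for i in range(14):
    ctrl.move_l([*W(x,y),z],vel=20);ctrl.hold(.15)
    s=sh("c %.1f %.1f"%(x,y));F=hot(s['force'])
    ex,ey=17+F[0],17+F[1]
    if abs(ex)<1 and abs(ey)<1:break
    x+=np.clip(ex/4,-1,1.2);y+=np.clip(ey/4,-1,1.2)
ang(s);np.save("cmd.npy",[x,y,z])
for n,(cx,cy,cw,ch,k) in {"top":(285,160,100,100,6),"scene":(170,80,110,90,6)}.items():
    p,d=optics.grab_frame(n);np.savez(n+"5.npz",p=p,d=d)
    cv2.imwrite(f"pics/{n}5.png",cv2.resize(p[cy:cy+ch,cx:cx+cw,::-1],None,fx=k,fy=k,interpolation=cv2.INTER_CUBIC))
E
```

```text
c 37.0 50.0 t27.8 pos [ 35.37  49.28 112.37] F [-5.1 -0.6 10.9] M [-0.57  1.45 -0.09] g113
c 38.2 51.2 t28.2 pos [ 35.44  49.52 112.24] F [-9.  -2.1 13.1] M [-1.16  1.82 -0.1 ] g113
c 39.4 52.4 t28.6 pos [ 35.44  49.54 112.26] F [-12.2  -6.   15.8] M [-1.58  2.3  -0.1 ] g113
c 40.6 53.6 t29.0 pos [ 35.41  49.56 112.27] F [-15.4  -9.9  18.8] M [-1.95  2.85 -0.11] g114
c 41.0 54.8 t29.4 pos [ 35.39  49.91 112.27] F [-17.9 -11.6  18.3] M [-2.24  3.   -0.12] g114
c 40.8 56.0 t29.8 pos [ 35.4   50.98 112.25] F [-16.3 -11.3  17.8] M [-2.27  2.87 -0.09] g114
c 41.0 57.2 t30.2 pos [ 35.42  51.04 112.26] F [-16.9 -15.2  18. ] M [-2.74  2.94 -0.04] g114
c 41.0 57.6 t30.6 pos [ 35.44  51.05 112.3 ] F [-16.2 -16.6  18.1] M [-2.85  3.03 -0.08] g114
   yaw -15.07 tilt(hot)  [-0.42 -0.32]
```

View pics/scene5.png

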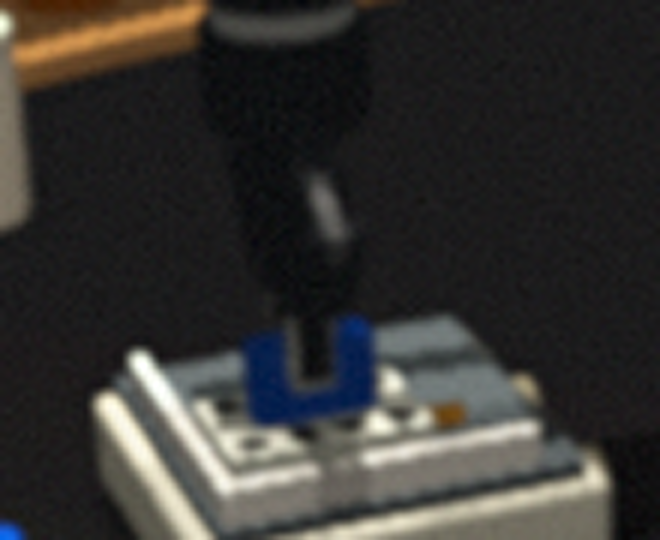

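The picture shows the block tucked into the corner: body along the side fence edge from (235,490) to (535,430), plain end at the far fence, sleeve at (450,412) towards the knobs. In y it stuck by friction at about 11 N, then slid 1 mm to a hard stop. I'll push a bit more in y so the fence itself carries about 15 N, then check stability.

```bash
python3 - <<'E'
from h import *
x,y,z=np.load("cmd.npy")
for i in range(8):
    s=sensors.read_state();F=hot(s['force']);ex,ey=19+F[0],23.5+F[1]
    if i and abs(ex)<1 and abs(ey)<1:break
    x+=np.clip(ex/4,-1,1);y+=np.clip(ey/4,-1,1)
    ctrl.move_l([*W(x,y),z],vel=20);ctrl.hold(.2);s=sh("c %.1f %.1f"%(x,y))
ctrl.hold(1);ang(sh("settled"))
p,d=optics.grab_frame("scene");cx,cy,cw,ch,k=170,110,110,80,7
cv2.imwrite("pics/scene6.png",cv2.resize(p[cy:cy+ch,cx:cx+cw,::-1],None,fx=k,fy=k,interpolation=cv2.INTER_CUBIC))
E
```

```text
c 41.6 58.6 t31.1 pos [ 35.44  51.1  112.31] F [-20.2 -18.2  18.5] M [-3.27  3.29 -0.03] g114
c 41.3 59.6 t31.6 pos [ 35.45  51.15 112.36] F [-19.3 -20.6  18.9] M [-3.58  3.23 -0.07] g114
c 41.2 60.4 t32.0 pos [ 35.48  51.2  112.41] F [-18.3 -23.1  18.9] M [-3.91  3.19 -0.11] g114
settled t33.0 pos [ 35.47  51.17 112.4 ] F [-18.5 -22.5  18.8] M [-3.81  3.13 -0.04] g114
   yaw -15.08 tilt(hot)  [-0.46 -0.58]
```

View pics/scene6.png

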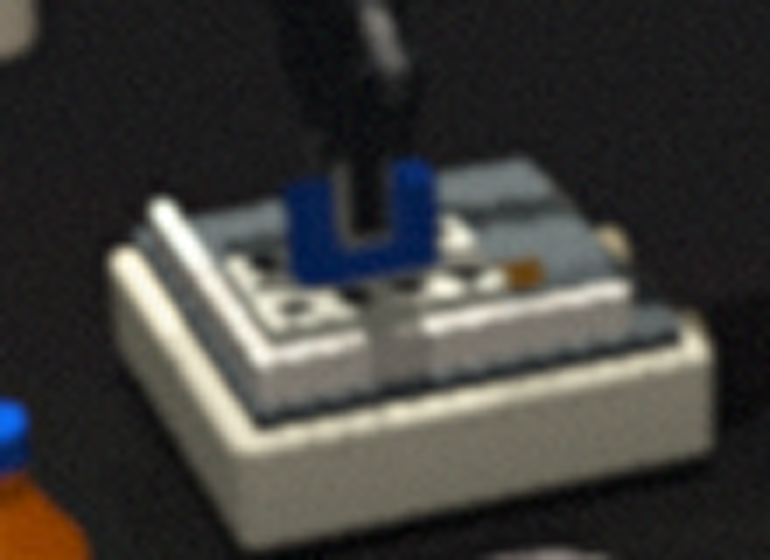

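The block is flush and stable. The tool has rolled slightly under the y push (tilt −0.6°, z +0.1 mm), so I counter-tilt to keep it flat, then check the force and hand in.

```bash
python3 - <<'E'
from h import *
from scipy.spatial.transform import Rotation as Ro
a=np.radians(-14.3)
def RR(tx,ty):
    return Ro.from_rotvec(np.radians([np.cos(a)*ty+np.sin(a)*tx,np.sin(a)*ty-np.cos(a)*tx,0])).as_matrix()@rot(-15.1)
x,y,z=41.2,60.4,111.3
for ty in (.65,.95):
    ctrl.move_l([*W(x,y),z],RR(.45,ty),vel=15);ctrl.hold(.3);ang(sh("ty%.2f"%ty))
for i in range(4):
    F=hot(sensors.read_state()['force']);ex,ey=19+F[0],22.5+F[1]
    if abs(ex)<1.5 and abs(ey)<1.5:break
    x+=np.clip(ex/4,-1,1);y+=np.clip(ey/4,-1,1)
    ctrl.move_l([*W(x,y),z],vel=20);ctrl.hold(.3);sh("c")
ctrl.hold(1);ang(sh("settled"))
E
```

```text
ty0.65 t33.6 pos [ 35.48  51.19 112.37] F [-18.6 -22.4  18.7] M [-3.98  3.28 -0.07] g114
   yaw -15.06 tilt(hot)  [-0.35 -0.3 ]
ty0.95 t34.2 pos [ 35.45  51.18 112.28] F [-18.9 -22.8  19. ] M [-4.15  3.28 -0.02] g114
   yaw -15.06 tilt(hot)  [-0.36 -0.  ]
settled t35.2 pos [ 35.47  51.17 112.27] F [-18.9 -22.3  19. ] M [-4.1   3.3  -0.05] g114
   yaw -15.05 tilt(hot)  [-0.35 -0.01]
```

Height is back to 112.27, Mz is about 0 and the pushes are steady. I'm handing it in.

```bash
python3 -c "
from plant import ctrl
print(ctrl.finish_job())"
```

```text
the job is handed in; nothing more can be done
None
```

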